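# Third hand for the tray-carrier board at the sprung stop

### The job

This board stands with its copper-coloured plates towards the green sprung stop: turn it half round so that the plates face away from the stop, then, with the board standing on the table, press its plain back flat and centred against the rubber-faced bar with a steady 12 newtons or so (8 to 16, never ramming it). Finish while still holding and pushing it like that, so that I can drive the screws into the plates. Leave the pot, brush, trowel and screwdriver where they are.

Things in the scene. Friction and masses are not known exactly. Their poses are not given: they have to be found in the camera images.
- board: pale wooden board on its long edge: 34 mm thick (its x), 150 long (y), 64 high, about 0.16 kg. Origin: centre of underside, z up. On its -x face two copper-coloured plates 30 mm wide, 55 mm either side of the middle, bent over the top edge; +x face is the plain back. Middle 80 mm bare: grip across the 34 mm. Starts loose on the table, centre 85-160 mm before the bar, plates towards it within 0.6 rad.
- plain_back (a point): point on the board's plain back face (+x), midway along its length, 16 mm above its underside, with the board's axes (17 mm along the board's +x from its middle plane)
- stop: sprung stop fixed to the table: low green upright 180 mm long, 26 high, 71 to 85 mm behind the origin, carrying a bar on two spring rods. Origin on the table below the middle of the bar's face at rest; +x runs from the bar's face back to the upright, so parts are pressed towards +x; z up. The bar's face looks roughly towards the robot; place and yaw vary.
- stop_face (a point): centre of the front face of the stop's bar, 16 mm above the table, axes as the stop's; moves with the bar. Bar: aluminium with black rubber face, 130 mm long (y), 16 thick, from 4 to 28 mm above the table. Nothing on the stop is higher than 28 mm, so fingers can pass over it.
- stop_bar (a joint): how far the bar has been pushed back, m: 0 at rest, 0.025 at its end. It slides straight back along the stop's +x and does not swivel. The spring gives 0.8 N per mm from zero: 8 N at 10 mm, 12 N at 15 mm, 16 N at 20 mm; it pushes the bar and the part back if let go.
- pot: blue glazed flower pot, 110 mm across, 100 mm high, a bystander; origin at the centre of its underside
- brush: bamboo brush with hard bristles, about 210 mm long, 30 mm high, a bystander; its x runs from handle to head, origin on the table below the inner end of the head
- trowel: copper-coloured trowel with a wooden handle, 305 mm long, leaning with its blade on the near rim of the fixed stack of white seed trays (two tiers, 320 x 220 mm, 107 mm high, at the left), a bystander; origin on the blade 200 mm from the handle's end, x towards the tip
- screwdriver: screwdriver lying on the table between the stop and the trays, a bystander; x along it towards the tip
There are look-alikes about, which are no part of the job. Leave any blue or purple look-alike of the board alone.

How it is judged:
By the outcome, as a careful person would: the job done as asked, in the order asked, and still so for the second after the job is handed in, while the arm keeps its last pose, push and grip.
It also fails if it takes over 48 s, if anything falls off the work surface, if the arm or the gripper's body presses on something with over 40 N, if the wrist force passes 120 N, or if a joint passes its speed limit or range.

### The arm

A 7-joint arm with a two-finger parallel gripper is mounted at the origin on the work surface. World frame = base frame: x ahead of the robot, y to its left, z up, the work surface at z = 0. Lengths are in m, angles in rad, forces in N, time in s.
With the tool pointing down it reaches from about 0.4 to 0.875 m from the base axis. Payload 19.3 kg.
Tool frame: the origin (TCP) lies on the mounting face of the last link; the fingertips stand 173 mm ahead of it and the grasp point (between the pads) lies 155 mm ahead of it (ctrl.hold_point_z is the distance from the TCP to the grasp point, in m); z points along the fingers, y is the line along which they close (so a half turn about z gives the same grasp; the last joint's range is limited). The gripper opens to 85 mm and grips with 20 to 120 N. Pads are 22 mm wide; open, the fingers measure 114 mm over their backs; the gripper's body (76 mm by 85 mm) begins 54 mm behind the grasp point. The pads swing forward as they close: fully open they stand 13 mm farther back than shut.
Start: joints at [-0.07, 0.521, -0.036, 1.599, 0.021, 1.021, -0.113], TCP at [0.625, -0, 0.405] pointing down, gripper open.
Joint ranges: [-2.91, 2.91], [-0.3, 2.13], [-1.5, 1.42], [0.17, 2.43], [-1.26, 4.41], [0.16, 1.93], [-2.52, 2.52]. Speed limits (rad/s): [1.89, 1.89, 2.39, 2.39, 3.01, 3.01, 3.01].

### API

Orientations are given as a unit quaternion [x, y, z, w].
In Python, from workcell import sense, vision, ctrl gives the robot as it stands. The module is installed in compiled form; this text tells all that it offers.
- The arm moves only by the shell command python3 -m handwheel 'ROWS' [FORCE]. ROWS is JSON, a list of rows, each a list of 7 numbers: the shift along the tool's x, y, z scaled (see below), then the turn, a rotation vector about the tool's x, y, z scaled (see below), then the closure, from 0 (fully open) to 1 (shut). A call has 1 to 5 rows; each row is the pose to reach, as a shift and turn from the pose commanded when the call began, along the tool's axes at that moment; what a row does not reach only later rows make up. The controller multiplies each number of a shift by 0.15 m and each number of a turn by 30 degrees. A row lasts 1/12 s, in which the tool goes at most 41.7 mm and 7.16 degrees, less where a joint would pass 70% of its speed; a pose out of reach is approached as far as the arm can. A call with a number of a shift or a turn outside -1 to 1 is refused whole. A call with a gripper value outside its range is refused whole. The fingers move at their own pace and stop on an object; FORCE is the grip in N (left out, the last holds). Time passes only in rows, so rows that repeat a pose let the fingers close. It gives the time, the measured TCP pose, the force, the opening and the grip force at its end, in the units of the state.
- sense(): the state, without advancing time (a new reading comes with each control period).
- vision.camera(name): name is "scene" or "side" or "wrist"; returns a dict with "color" (420x560x3 uint8, blue, green, red), "mtx" (3x3 intrinsics, pixels), "R" (3x3) and "t" (3): a world point X has camera coordinates R X + t. Camera axes: x right, y down, z forward; pixel columns grow to the right and rows downward; lengths in m; the calibration is good to about 2 mm. A picture is of the moment at which its call begins. There is no depth.
- ctrl.finish_job(): hands the job in; it is judged then, once.
The state is a dict: "t": time; "q": joint angles; "dq": joint speeds; "joint_torque": joint torques, N m; "eef_pos": TCP position; "ee_rot": TCP orientation; "force": force on the tool from outside, world axes, zero at the start; "ft_torque": the same for the moment, N m; "grip_width": opening from 0.0 (shut) to 1.0 (fully open); "grip_force": force on a finger pad.
Only numpy, scipy, OpenCV 4.12 (cv2) and the standard library are available. Lean on these libraries where they do the work, as an engineer would, in place of code of your own. Each camera call takes 0.05 s, during which the arm holds its last target. There are 200 camera calls.

## Working session

There is one attempt and no reset: what is moved stays moved. The work goes in short steps, Python scripts to look and compute and a shell command to move; the robot and the scene stay as the last step left them, time stands still between calls to the robot, and variables do not carry over. Pictures are saved under pics/ and viewed, at most 10 in all, crops included, and the job is handed in when it is done.

```bash
mkdir -p pics; python3 - <<'E'
from workcell import sense,vision,ctrl
import cv2,numpy as np,pickle
s=sense();print({k:np.round(v,3) for k,v in s.items()},ctrl.hold_point_z)
d={n:vision.camera(n) for n in("scene","side","wrist")}
pickle.dump(d,open("v0.pkl","wb"))
for n in d: cv2.imwrite(f"pics/{n}0.png",d[n]["color"]);print(n,d[n]["mtx"].round(1).tolist(),(-d[n]["R"].T@d[n]["t"]).round(3))
E
```

```text
{'t': np.float64(0.0), 'q': array([-0.07 ,  0.522, -0.036,  1.6  ,  0.021,  1.021, -0.113]), 'dq': array([ 0.002, -0.   , -0.   ,  0.001,  0.001, -0.001, -0.001]), 'joint_torque': array([-4.0000e-03, -9.2711e+01,  1.9780e+00, -3.6993e+01,  1.8000e-02,
        8.0000e-03, -0.0000e+00]), 'eef_pos': array([ 0.625, -0.   ,  0.404]), 'ee_rot': array([ 0.707,  0.707, -0.   , -0.   ]), 'force': array([ 0.832, -0.023,  0.287]), 'ft_torque': array([-0.026,  0.036, -0.009]), 'grip_force': np.float64(0.0), 'grip_width': np.float64(0.997)} 0.1547
scene [[538.6, 0.0, 280.1], [0.0, 538.6, 212.5], [0.0, 0.0, 1.0]] [1.659 0.898 0.97 ]
side [[443.0, 0.0, 281.7], [0.0, 443.0, 215.8], [0.0, 0.0, 1.0]] [-0.305 -0.729  0.887]
wrist [[368.2, 0.0, 281.2], [0.0, 368.2, 205.0], [0.0, 0.0, 1.0]] [0.625 0.071 0.374]
```

View pics/scene0.png

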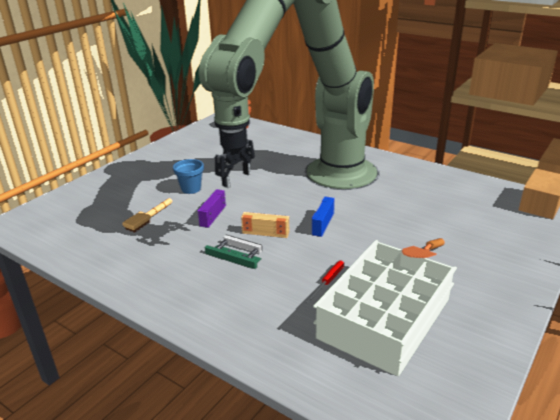

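View pics/wrist0.png

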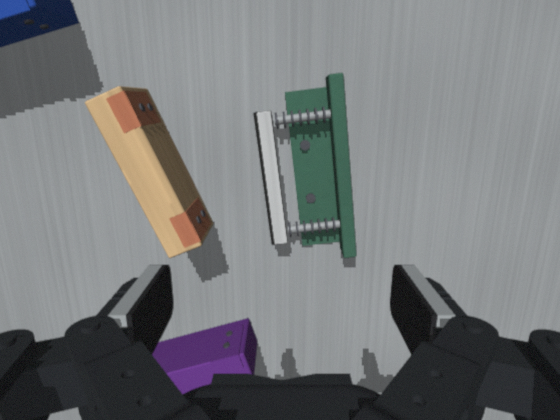

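Scene: the pale wooden board with copper plates is at (265,224) in the scene and (150,170) in the wrist view. The look-alikes are the purple block at (212,208) in the scene and the blue one at (323,216). Only the wooden one fits: it is pale, has copper plates towards the bar, and is in front of the stop at (235,250) in the scene. I'll confirm this in an enlarged crop.

```bash
cat > h.py <<'E'
import numpy as np,cv2
def cast(d,px,z):
    px=np.atleast_2d(px).astype(float); c=-d["R"].T@d["t"]
    r=np.c_[px,np.ones(len(px))]@np.linalg.inv(d["mtx"]).T@d["R"]
    return c+r*((z-c[2])/r[:,2])[:,None]
E
python3 - <<'E'
import pickle,cv2
d=pickle.load(open("v0.pkl","rb"))["wrist"]
c=d["color"][70:270,80:360]
cv2.imwrite("pics/crop0.png",cv2.resize(c,None,fx=2.8,fy=2.8,interpolation=cv2.INTER_CUBIC))
E
```

```text
(no output)
```

View pics/crop0.png

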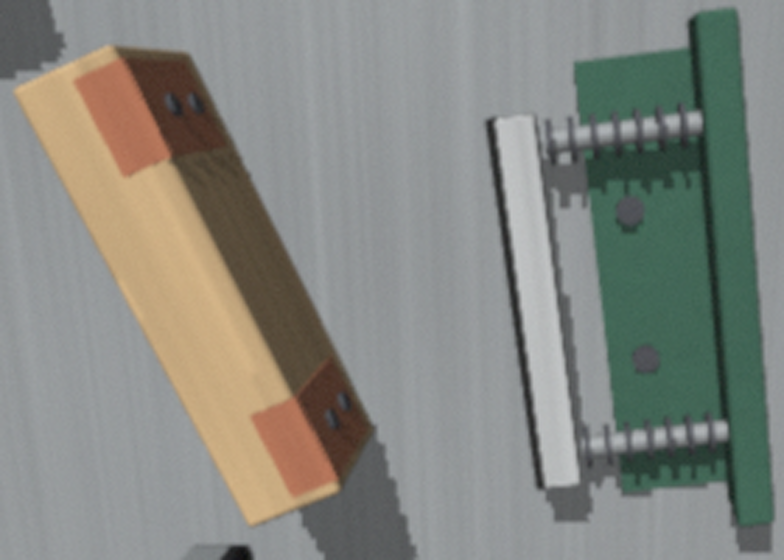

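The crop confirms the wooden board: copper plates at (125,120) and (295,445) face the bar. The top-face corners are (15,90), (112,46), (340,488) and (250,524). The rubber edge of the bar runs from (488,120) to (540,488).

```bash
python3 - <<'E'
import pickle,cv2,numpy as np
from h import cast
D=pickle.load(open("v0.pkl","rb"));d=D["wrist"]
f=lambda p:np.array(p)/2.8+[80,70]
B=cast(d,f([(15,90),(112,46),(340,488),(250,524)]),.064)[:,:2]
print(B.round(4).tolist(),[np.linalg.norm(B[i]-B[i-1]).round(4) for i in range(4)],B.mean(0))
l=B[0]+B[1]-B[2]-B[3];print("board long dir deg",np.degrees(np.arctan2(l[1],l[0])))
S=cast(d,f([(488,120),(540,488),(578,486),(533,116)]),.028)[:,:2]
print(S.round(4).tolist(),[np.linalg.norm(S[i]-S[i-1]).round(4) for i in range(4)],S[:2].mean(0))
l=S[0]-S[1]+S[3]-S[2];print("bar long dir",np.degrees(np.arctan2(l[1],l[0])))
G=cast(d,f([(715,12),(750,522)]),.026)[:,:2];l=G[0]-G[1];print(G,np.degrees(np.arctan2(l[1],l[0])))
for n in("scene",):
  for X in[np.r_[B.mean(0),.064],np.r_[S[:2].mean(0),.028]]:
    p=D[n]["mtx"]@(D[n]["R"]@X+D[n]["t"]);print(p[:2]/p[2])
E
```

```text
[[0.4661, 0.0692], [0.4956, 0.0814], [0.5528, -0.0544], [0.5227, -0.067]] [np.float64(0.1475), np.float64(0.0319), np.float64(0.1473), np.float64(0.0326)] [0.50931705 0.00731539]
board long dir deg 112.7094318928819
[[0.6003, 0.0596], [0.6164, -0.069], [0.6301, -0.0682], [0.615, 0.0608]] [np.float64(0.0147), np.float64(0.1295), np.float64(0.0137), np.float64(0.1299)] [ 0.6083415  -0.00468431]
bar long dir 96.91028467801902
[[ 0.67313547  0.09289472]
 [ 0.69300087 -0.08309164]] 96.44030513657204
[264.13282992 216.30452596]
[242.56718368 239.33297447]
```

```bash
python3 -m handwheel '[[0.047,-0.773,0.467,0,0,-0.757,0],[0.047,-0.773,0.467,0,0,-0.757,0],[0.047,-0.773,0.467,0,0,-0.757,0],[0.047,-0.773,0.467,0,0,-0.757,0],[0.047,-0.773,0.467,0,0,-0.757,0]]' 60
python3 - <<'E'
from workcell import sense,vision
import cv2,pickle,numpy as np
from h import cast
d=vision.camera("wrist");pickle.dump(d,open("v1.pkl","wb"));cv2.imwrite("pics/w1.png",d["color"])
d0=pickle.load(open("v0.pkl","rb"))["wrist"]
print("purple top",cast(d0,[(250,320),(150,345)],.064))
E
```

```text
t: 0.57
eef_pos: [0.5065, 0.0069, 0.3333]
ee_rot: [0.553, 0.833, -0.001, -0.001]
force: [1.6, -0.3, 0.6]
grip_width: 1.0
grip_force: 0.0
purple top [[ 0.5948221  -0.13242936  0.064     ]
 [ 0.49595348 -0.16047911  0.064     ]]
```

View pics/w1.png

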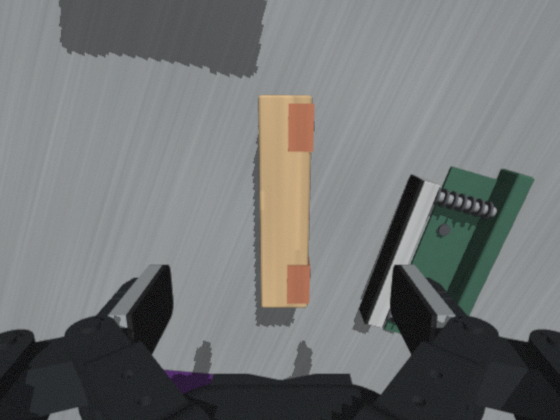

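Board is upright in the view: top corners at (260,96), (312,96), (309,306), (263,307). The fingers straddle it.

```bash
python3 - <<'E'
from workcell import sense
import pickle,numpy as np
from scipy.spatial.transform import Rotation as R
from h import cast
d=pickle.load(open("v1.pkl","rb"));s=sense()
B=cast(d,[(260,96),(311,96),(309,306),(263,307)],.064)
print([np.linalg.norm(B[i]-B[i-1]).round(4) for i in range(4)],B.mean(0))
l=B[0]+B[1]-B[2]-B[3];print("long",np.degrees(np.arctan2(l[1],l[0])))
r=R.from_quat(s["ee_rot"]);y=r.apply([0,1,0]);print("tool y",np.degrees(np.arctan2(y[1],y[0])),r.as_matrix()[:,2])
print("shift",r.inv().apply(np.r_[B.mean(0)[:2],.205]-s["eef_pos"])/.15)
E
```

```text
[np.float64(0.1483), np.float64(0.0317), np.float64(0.1474), np.float64(0.0337)] [0.50932394 0.00758515 0.064     ]
long 113.14344084485477
tool y 22.69227406227049 [-1.11306479e-03 -1.11326088e-04 -9.99999374e-01]
shift [0.00147573 0.00805471 0.86275918]
```

```bash
python3 -m handwheel '[[0,0,0.25,0,0,0,0],[0,0,0.5,0,0,0,0],[0,0,0.7,0,0,0,0],[0,0,0.86,0,0,0,0],[0,0,0.86,0,0,0,0]]' 80
python3 -m handwheel '[[0,0,0,0,0,0,1],[0,0,0,0,0,0,1],[0,0,0,0,0,0,1],[0,0,0,0,0,0,1],[0,0,0,0,0,0,1]]' 80
python3 -m handwheel '[[0,0,0,0,0,0,1],[0,0,0,0,0,0,1],[0,0,0,0,0,0,1],[0,0,0,0,0,0,1],[0,0,0,0,0,0,1]]' 80
```

```text
t: 1.03
eef_pos: [0.509, 0.0071, 0.2021]
ee_rot: [0.554, 0.832, -0.001, -0.002]
force: [-1.4, 0.5, -1.3]
grip_width: 0.999
grip_force: 0.0
t: 1.45
eef_pos: [0.5096, 0.007, 0.2072]
ee_rot: [0.554, 0.832, 0.001, 0.001]
force: [-1.4, 0.5, 13.0]
grip_width: 0.382
grip_force: 78.4
t: 1.87
eef_pos: [0.5096, 0.007, 0.2072]
ee_rot: [0.554, 0.832, 0.001, 0.001]
force: [-1.9, -0.1, 16.5]
grip_width: 0.389
grip_force: 79.1
```

```bash
python3 -m handwheel '[[0,0,-0.2,0,0,0,1],[0,0,-0.4,0,0,0,1],[0,0,-0.53,0,0,0,1],[0,0,-0.53,0,0,0,1]]'
python3 -m handwheel '[[0,0,0,0,0,-0.2,1],[0,0,0,0,0,-0.4,1],[0,0,0,0,0,-0.6,1],[0,0,0,0,0,-0.8,1],[0,0,0,0,0,-0.95,1]]'
python3 -m handwheel '[[0,0,0,0,0,-0.2,1],[0,0,0,0,0,-0.4,1],[0,0,0,0,0,-0.6,1],[0,0,0,0,0,-0.8,1],[0,0,0,0,0,-0.95,1]]'
python3 -m handwheel '[[0,0,0,0,0,-0.2,1],[0,0,0,0,0,-0.4,1],[0,0,0,0,0,-0.6,1],[0,0,0,0,0,-0.8,1],[0,0,0,0,0,-0.9,1]]'
python3 -m handwheel '[[0,0,0,0,0,0,1],[0,0,0,0,0,0,1]]'
python3 - <<'E'
from workcell import sense
print(sense()["q"].round(3))
E
```

```text
t: 2.2
eef_pos: [0.51, 0.007, 0.2894]
ee_rot: [0.554, 0.832, 0.002, 0.002]
force: [1.1, 0.4, -1.1]
grip_width: 0.388
grip_force: 80.5
t: 2.62
eef_pos: [0.509, 0.007, 0.2852]
ee_rot: [0.329, 0.944, 0.0, 0.0]
force: [1.3, 0.0, -2.3]
grip_width: 0.383
grip_force: 80.4
t: 3.03
eef_pos: [0.5089, 0.0069, 0.2851]
ee_rot: [0.087, 0.996, -0.0, 0.0]
force: [-0.3, -1.0, -1.9]
grip_width: 0.388
grip_force: 80.4
t: 3.45
eef_pos: [0.509, 0.0069, 0.2851]
ee_rot: [-0.148, 0.989, -0.0, 0.0]
force: [0.9, 0.4, -0.9]
grip_width: 0.381
grip_force: 80.4
t: 3.62
eef_pos: [0.509, 0.0068, 0.2851]
ee_rot: [-0.144, 0.99, 0.0, -0.0]
force: [0.6, -0.7, -2.6]
grip_width: 0.387
grip_force: 80.4
[ 0.263  0.558 -0.525  1.985  0.421  0.706  1.338]
```

```bash
python3 -m handwheel '[[0,0,0,0,0,-0.2,1],[0,0,0,0,0,-0.4,1],[0,0,0,0,0,-0.6,1],[0,0,0,0,0,-0.8,1],[0,0,0,0,0,-0.95,1]]'
python3 - <<'E'
from workcell import sense
print(sense()["q"].round(3))
E
```

```text
t: 4.03
eef_pos: [0.509, 0.0071, 0.2852]
ee_rot: [-0.386, 0.923, -0.0, -0.0]
force: [0.2, 0.5, -2.3]
grip_width: 0.385
grip_force: 80.4
[ 0.354  0.586 -0.652  1.981  0.519  0.745  1.753]
```

```bash
python3 -m handwheel '[[0,0,0.15,0,0,0,1],[0,0,0.3,0,0,0,1],[0,0,0.43,0,0,0,1],[0,0,0.5,0,0,0,1],[0,0,0.525,0,0,0,1]]'
python3 -m handwheel '[[0,0,0,0,0,0,1],[0,0,0,0,0,0,0],[0,0,0,0,0,0,0],[0,0,0,0,0,0,0],[0,0,0,0,0,0,0]]'
python3 -m handwheel '[[0,0,0,0,0,0,0],[0,0,-0.2,0,0,0,0],[0,0,-0.4,0,0,0,0],[0,0,-0.6,0,0,0,0],[0,0,-0.7,0,0,0,0]]'
python3 -m handwheel '[[0,0,0,0,0,0.2,0],[0,0,0,0,0,0.4,0],[0,0,0,0,0,0.6,0],[0,0,0,0,0,0.8,0],[0,0,0,0,0,1,0]]'
python3 -m handwheel '[[0,0,0,0,0,0.2,0],[0,0,0,0,0,0.4,0],[0,0,0,0,0,0.6,0],[0,0,0,0,0,0.8,0],[0,0,0,0,0,1,0]]'
python3 -m handwheel '[[0,0,0,0,0,0.2,0],[0,0,0,0,0,0.4,0],[0,0,0,0,0,0.6,0],[0,0,0,0,0,0.8,0],[0,0,0,0,0,1,0]]'
python3 -m handwheel '[[0,0,0,0,0,0.2,0],[0,0,0,0,0,0.4,0],[0,0,0,0,0,0.6,0],[0,0,0,0,0,0.8,0],[0,0,0,0,0,1,0]]'
python3 -m handwheel '[[0,0,0,0,0,0.2,0],[0,0,0,0,0,0.4,0],[0,0,0,0,0,0.6,0],[0,0,0,0,0,0.8,0],[0,0,0,0,0,1,0]]'
python3 -m handwheel '[[0,0,0,0,0,0.2,0],[0,0,0,0,0,0.4,0],[0,0,0,0,0,0.6,0],[0,0,0,0,0,0.8,0],[0,0,0,0,0,1,0]]'
python3 - <<'E'
from workcell import sense,vision
import cv2,pickle
print(sense()["q"].round(3))
d=vision.camera("wrist");pickle.dump(d,open("v2.pkl","wb"));cv2.imwrite("pics/w2.png",d["color"])
E
```

```text
t: 4.45
eef_pos: [0.5085, 0.0072, 0.2066]
ee_rot: [-0.384, 0.924, -0.001, -0.001]
force: [-33.2, -7.3, 116.0]
grip_width: 0.385
grip_force: 96.7
t: 4.87
eef_pos: [0.5092, 0.007, 0.2066]
ee_rot: [-0.384, 0.923, -0.0, 0.0]
force: [-0.1, 0.6, 0.3]
grip_width: 0.928
grip_force: 0.0
t: 5.28
eef_pos: [0.5094, 0.0073, 0.3144]
ee_rot: [-0.384, 0.923, -0.0, 0.001]
force: [0.3, 0.9, 0.4]
grip_width: 0.996
grip_force: 0.0
t: 5.7
eef_pos: [0.509, 0.007, 0.3115]
ee_rot: [-0.13, 0.992, 0.0, 0.0]
force: [0.1, 1.0, 0.3]
grip_width: 1.002
grip_force: 0.0
t: 6.12
eef_pos: [0.509, 0.007, 0.3115]
ee_rot: [0.131, 0.991, 0.0, 0.0]
force: [-0.2, -0.4, -0.4]
grip_width: 1.0
grip_force: 0.0
t: 6.53
eef_pos: [0.509, 0.007, 0.3115]
ee_rot: [0.383, 0.924, 0.0, 0.0]
force: [-0.3, 0.6, 0.5]
grip_width: 1.002
grip_force: 0.0
t: 6.95
eef_pos: [0.509, 0.0071, 0.3115]
ee_rot: [0.609, 0.793, 0.0, -0.0]
force: [0.5, -0.3, -1.1]
grip_width: 1.001
grip_force: 0.0
t: 7.37
eef_pos: [0.509, 0.0071, 0.3115]
ee_rot: [0.794, 0.608, 0.0, -0.0]
force: [0.0, -0.5, 0.4]
grip_width: 1.001
grip_force: 0.0
t: 7.78
eef_pos: [0.509, 0.0071, 0.3115]
ee_rot: [0.924, 0.382, 0.0, -0.0]
force: [0.0, -0.5, -0.3]
grip_width: 1.002
grip_force: 0.0
[-0.231  0.476  0.133  1.994 -0.097  0.678 -0.824]
```

View pics/w2.png

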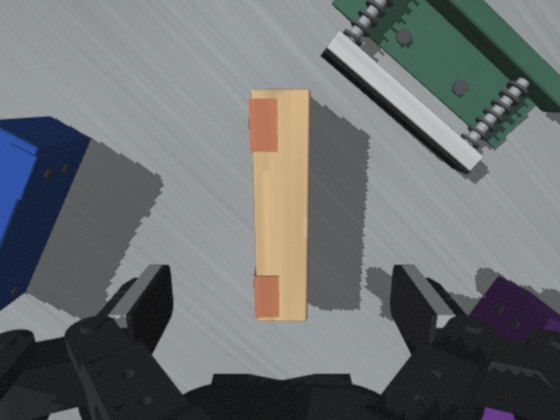

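Board stands with top corners (250,90), (309,90), (306,321), (257,321). Copper plates are now on the left, plain back towards the right (bar) side. Touchdown hit 116 N, so I'll lower far more gently next time.

```bash
python3 - <<'E'
from workcell import sense
import pickle,numpy as np
from scipy.spatial.transform import Rotation as R
from h import cast
d=pickle.load(open("v2.pkl","rb"));s=sense()
B=cast(d,[(250,90),(309,90),(306.5,321),(257,321)],.064)
print([np.linalg.norm(B[i]-B[i-1]).round(4) for i in range(4)],B.mean(0))
l=B[0]+B[1]-B[2]-B[3];print("long",np.degrees(np.arctan2(l[1],l[0])))
r=R.from_quat(s["ee_rot"]);y=r.apply([0,1,0]);print("tool y",np.degrees(np.arctan2(y[1],y[0])))
print("shift",r.inv().apply(np.r_[B.mean(0)[:2],.207]-s["eef_pos"])/.15)
S=cast(d,[(323,50),(470,172)],.028)[:,:2];print("bar",S,S.mean(0),np.linalg.norm(S[0]-S[1]),np.degrees(np.arctan2(*(S[0]-S[1])[::-1])))
E
```

```text
[np.float64(0.1486), np.float64(0.0332), np.float64(0.1486), np.float64(0.0333)] [0.5095674 0.0092498 0.064    ]
long 45.4069419943324
tool y -45.55348020951161
shift [ 0.01213021 -0.0072266   0.69606512]
bar [[ 0.59913     0.06040712]
 [ 0.61726013 -0.06963742]] [ 0.60819507 -0.00461515] 0.13130226234641412 97.93672160593633
```

```bash
python3 -m handwheel '[[0.012,0,0.2,0,0,0,0],[0.012,0,0.4,0,0,0,0],[0.012,0,0.58,0,0,0,0],[0.012,0,0.67,0,0,0,0],[0.012,0,0.69,0,0,0,0]]' 80
python3 -m handwheel '[[0,0,0,0,0,0,0],[0,0,0,0,0,0,1],[0,0,0,0,0,0,1],[0,0,0,0,0,0,1],[0,0,0,0,0,0,1]]' 80
python3 -m handwheel '[[0,0,0,0,0,0,1],[0,0,0,0,0,0,1],[0,0,-0.02,0,0,0,1],[0,0,-0.06,0,0,0,1],[0,0,-0.1,0,0,0,1]]' 80
python3 -m handwheel '[[0,0,0,0,0,-0.15,1],[0,0,0,0,0,-0.35,1],[0,0,0,0,0,-0.55,1],[0,0,0,0,0,-0.75,1],[0,0,0,0,0,-0.87,1]]'
python3 -m handwheel '[[0,0,0,0,0,-0.15,1],[0,0,0,0,0,-0.35,1],[0,0,0,0,0,-0.55,1],[0,0,0,0,0,-0.75,1],[0,0,0,0,0,-0.87,1]]'
python3 -m handwheel '[[0,0,0,0,0,0,1],[0,0,0,0,0,0,1]]'
python3 - <<'E'
from workcell import sense,vision
import cv2,pickle
print(sense()["q"].round(3))
d=vision.camera("wrist");pickle.dump(d,open("v3.pkl","wb"));cv2.imwrite("pics/w3.png",d["color"])
E
```

```text
t: 8.25
eef_pos: [0.5095, 0.0083, 0.2056]
ee_rot: [0.923, 0.385, -0.002, -0.001]
force: [-0.4, -0.3, -0.4]
grip_width: 0.999
grip_force: 0.0
t: 8.67
eef_pos: [0.5105, 0.0084, 0.2087]
ee_rot: [0.923, 0.384, 0.001, 0.0]
force: [-0.6, 0.5, 0.3]
grip_width: 0.453
grip_force: 0.0
t: 9.08
eef_pos: [0.5102, 0.0083, 0.2234]
ee_rot: [0.923, 0.384, -0.0, -0.0]
force: [-0.1, -0.5, -2.5]
grip_width: 0.384
grip_force: 79.6
t: 9.5
eef_pos: [0.5104, 0.0083, 0.2235]
ee_rot: [0.811, 0.585, 0.0, 0.0]
force: [-0.0, -0.9, -1.2]
grip_width: 0.383
grip_force: 79.5
t: 9.92
eef_pos: [0.5104, 0.0081, 0.2235]
ee_rot: [0.658, 0.753, 0.0, 0.0]
force: [-0.5, 0.4, -1.8]
grip_width: 0.38
grip_force: 79.5
t: 10.08
eef_pos: [0.5104, 0.0081, 0.2233]
ee_rot: [0.661, 0.75, 0.0, 0.0]
force: [0.0, 0.1, -2.1]
grip_width: 0.385
grip_force: 79.5
[-0.027  0.626 -0.141  2.024  0.172  0.502 -0.166]
```

View pics/w3.png

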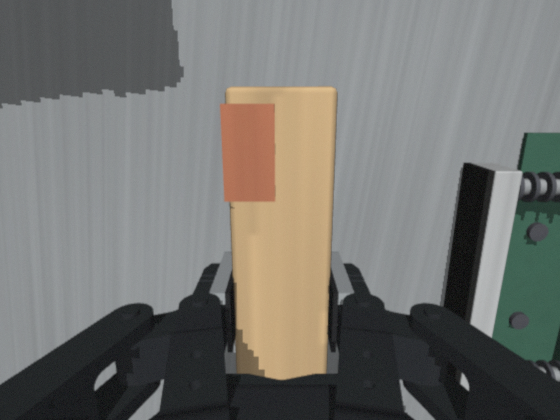

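Plates face away (copper at (248,152), left side), and the plain back faces the bar (rubber/white edge near (480,240)). Now measuring parallelism and offset.

```bash
python3 - <<'E'
from workcell import sense
import pickle,numpy as np,cv2
from scipy.spatial.transform import Rotation as R
from h import cast
d=pickle.load(open("v3.pkl","rb"));s=sense();im=d["color"].astype(int);g=im.sum(2)
bar=[];bd=[]
for v in range(180,330,5):
    bar.append((430+np.argmax(np.diff(g[v,430:535])),v))
for v in range(100,230,5):
    sat=(im[v,:,2]-im[v,:,0])>60; bd.append((np.where(sat[280:360])[0].max()+280,v))
bar=np.array(bar);bd=np.array(bd);print(bar[::6].tolist(),bd[::6].tolist())
def fit(px,z):
    X=cast(d,px,z)[:,:2];l=cv2.fitLine(X.astype(np.float32),cv2.DIST_HUBER,0,1e-4,1e-4).ravel()
    return np.degrees(np.arctan(l[1]/l[0]))%180,X.mean(0)
a,p=fit(bar,.028);b,q=fit(bd,.0795);print("bar",a,p,"board back",b,q)
y=R.from_quat(s["ee_rot"]).apply([0,1,0]);print("tool y",np.degrees(np.arctan2(y[1],y[0])))
n=np.array([np.cos(np.radians(a-90)),np.sin(np.radians(a-90))]);print("gap by lines",(p-q)@n)
E=cast(d,[(468,163),(228,88),(336,88)],[.028]) ; print("bar far corner",E[0])
print("board end corners",cast(d,[(229,88),(335,88)],.0795))
E
```

```text
[[493, 180], [488, 210], [483, 240], [478, 270], [473, 300]] [[334, 100], [333, 130], [331, 160], [330, 190], [329, 220]]
bar 97.0208 [0.60677427 0.01952214] board back 97.31061 [0.51965751 0.06169289]
tool y 7.243620016841122
gap by lines 0.08130903312596315
bar far corner [0.58894262 0.06202423 0.028     ]
board end corners [[0.48619678 0.07997615 0.0795    ]
 [0.51707184 0.08390164 0.0795    ]]
```

```bash
python3 -m handwheel '[[-0.04,0.08,0,0,0,0,1],[-0.1,0.18,0,0,0,0,1],[-0.14,0.28,0,0,0,0,1],[-0.163,0.34,0,0,0,0,1],[-0.163,0.367,0,0,0,0,1]]' 100
python3 -m handwheel '[[0,0,0,0,0,0,1],[0,0,0.03,0,0,0,1],[0,0,0.05,0,0,0,1],[0,0,0.065,0,0,0,1],[0,0,0.075,0,0,0,1]]'
python3 -m handwheel '[[0,0,0.003,0,0,0,1],[0,0,0.007,0,0,0,1],[0,0,0.01,0,0,0,1],[0,0,0.01,0,0,0,1]]'
```

```text
t: 10.55
eef_pos: [0.569, -0.0093, 0.2229]
ee_rot: [0.661, 0.751, 0.0, 0.0]
force: [-1.0, 0.1, -1.6]
grip_width: 0.385
grip_force: 102.8
t: 10.97
eef_pos: [0.5676, -0.0086, 0.2112]
ee_rot: [0.66, 0.751, -0.0, -0.0]
force: [0.4, 0.1, -2.8]
grip_width: 0.373
grip_force: 102.9
t: 11.3
eef_pos: [0.568, -0.0088, 0.2102]
ee_rot: [0.66, 0.751, 0.0, 0.0]
force: [-0.7, 0.8, -1.8]
grip_width: 0.386
grip_force: 102.9
```

Step down in sub-millimetre moves until the table carries it.

```bash
python3 -m handwheel '[[0,0,0.003,0,0,0,1],[0,0,0.006,0,0,0,1],[0,0,0.006,0,0,0,1],[0,0,0.006,0,0,0,1]]'
python3 -m handwheel '[[0,0,0.003,0,0,0,1],[0,0,0.006,0,0,0,1],[0,0,0.006,0,0,0,1],[0,0,0.006,0,0,0,1]]'
```

```text
t: 11.63
eef_pos: [0.568, -0.0088, 0.2092]
ee_rot: [0.66, 0.751, -0.0, -0.0]
force: [0.3, 0.0, -1.8]
grip_width: 0.379
grip_force: 102.9
t: 11.97
eef_pos: [0.5681, -0.0088, 0.2089]
ee_rot: [0.66, 0.751, 0.0, 0.0]
force: [-4.8, -0.1, 10.7]
grip_width: 0.377
grip_force: 105.1
```

```bash
python3 -m handwheel '[[0,0,-0.0035,0,0,0,1],[0,0,-0.0035,0,0,0,1]]'
python3 -m handwheel '[[0,0.03,0,0,0,0,1],[0,0.06,0,0,0,0,1],[0,0.09,0,0,0,0,1],[0,0.12,0,0,0,0,1],[0,0.135,0,0,0,0,1]]'
python3 -m handwheel '[[0,0.01,0,0,0,0,1],[0,0.02,0,0,0,0,1],[0,0.03,0,0,0,0,1],[0,0.04,0,0,0,0,1],[0,0.05,0,0,0,0,1]]'
python3 -m handwheel '[[0,0.01,0,0,0,0,1],[0,0.02,0,0,0,0,1],[0,0.03,0,0,0,0,1],[0,0.04,0,0,0,0,1],[0,0.04,0,0,0,0,1]]'
```

```text
t: 12.13
eef_pos: [0.5681, -0.0088, 0.209]
ee_rot: [0.66, 0.751, 0.0, 0.0]
force: [0.6, 0.3, -1.8]
grip_width: 0.379
grip_force: 103.6
t: 12.55
eef_pos: [0.5887, -0.0061, 0.2089]
ee_rot: [0.66, 0.751, 0.0, 0.0]
force: [-6.5, -0.4, 10.7]
grip_width: 0.383
grip_force: 104.5
t: 12.97
eef_pos: [0.595, -0.0053, 0.209]
ee_rot: [0.66, 0.751, -0.001, -0.001]
force: [-13.3, -0.3, 17.4]
grip_width: 0.382
grip_force: 105.7
t: 13.38
eef_pos: [0.6004, -0.0047, 0.209]
ee_rot: [0.66, 0.751, -0.002, -0.001]
force: [-18.0, -1.0, 22.6]
grip_width: 0.378
grip_force: 106.6
```

```bash
python3 -m handwheel '[[0,0,-0.002,0,0,0,1],[0,0,-0.004,0,0,0,1],[0,0,-0.004,0,0,0,1]]'
python3 -m handwheel '[[0,0.008,0,0,0,0,1],[0,0.016,-0.001,0,0,0,1],[0,0.024,-0.001,0,0,0,1],[0,0.03,-0.002,0,0,0,1],[0,0.03,-0.002,0,0,0,1]]'
python3 - <<'E'
from workcell import sense,vision
import cv2,pickle,numpy as np
d={n:vision.camera(n) for n in("scene","side","wrist")};pickle.dump(d,open("v4.pkl","wb"))
w=cv2.resize(d["wrist"]["color"],(400,300))
def crop(n,X,f):
    p=d[n]["mtx"]@(d[n]["R"]@np.array(X)+d[n]["t"]);u,v=(p[:2]/p[2]).astype(int)
    c=d[n]["color"];y=max(v-37,0);x=max(u-50,0);print(n,u,v);return cv2.resize(c[y:y+75,x:x+100],(400,300),interpolation=cv2.INTER_CUBIC)
o=np.vstack([np.hstack([w,crop("scene",[.61,0,.04],4)]),np.hstack([crop("side",[.61,0,.04],4),np.zeros((300,400,3),np.uint8)])])
cv2.imwrite("pics/m4.png",o)
s=sense();print(s["force"],s["ft_torque"],s["eef_pos"])
E
```

```text
t: 13.63
eef_pos: [0.6004, -0.0047, 0.209]
ee_rot: [0.66, 0.751, -0.002, -0.001]
force: [-12.1, -0.4, 9.3]
grip_width: 0.381
grip_force: 104.6
t: 14.05
eef_pos: [0.6046, -0.0041, 0.2091]
ee_rot: [0.66, 0.751, -0.002, -0.002]
force: [-14.8, 0.0, 6.7]
grip_width: 0.38
grip_force: 104.6
scene 243 236
side 303 218
[-14.20017091  -0.24972693   8.19771079] [-0.15063623  3.37855282 -0.58052348] [ 0.60456779 -0.00415647  0.20903557]
```

View pics/m4.png

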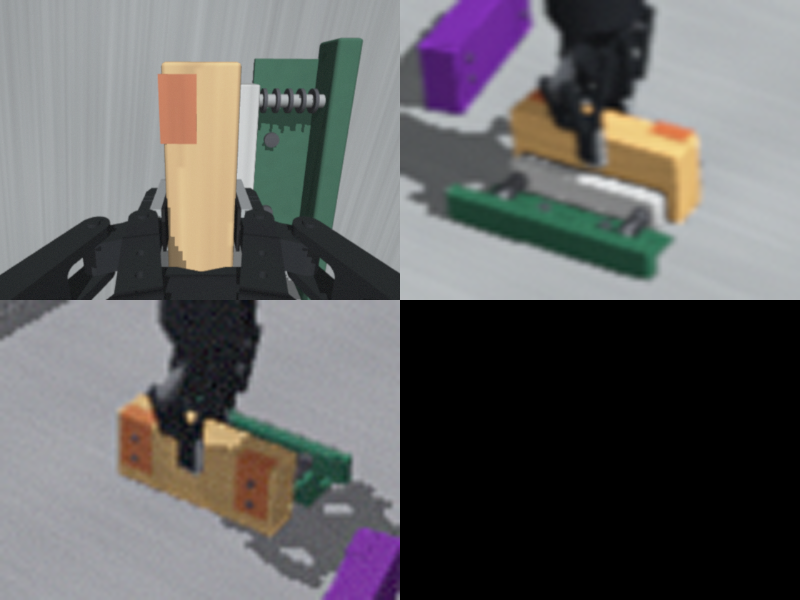

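The board stands with its plain back on the bar, and the plates (side view, (135,440) and (252,480)) face away. The bar is clearly pushed in. Checking how far, from the bar-to-upright gap.

```bash
python3 - <<'E'
import pickle,numpy as np
from h import cast
n=np.array([np.cos(np.radians(7)),np.sin(np.radians(7))])
d=pickle.load(open("v4.pkl","rb"))["wrist"];im=d["color"].astype(int)
for v in(165,170,175,200):
    r=im[v];g=r.sum(1);w=np.where((g[335:380]>480)&(np.ptp(r[335:380],axis=1)<40))[0]+335
    gr=(r[:,1]-r[:,2]>20);
    print(v,w.min() if len(w) else 0,w.max() if len(w) else 0,r[330:380:4].tolist() if v==170 else "", [u for u in range(380,520) if gr[u]!=gr[u-1]])
E
```

```text
165 335 360  [435, 458, 490]
170 335 359 [[140, 185, 215], [129, 143, 154], [207, 207, 203], [207, 206, 204], [200, 200, 197], [195, 195, 193], [200, 199, 197], [205, 205, 203], [62, 73, 52], [56, 67, 43], [59, 70, 45], [60, 70, 45], [58, 68, 45]] [423, 424, 434, 457, 489]
175 335 359  [435, 456, 488]
200 335 358  [390, 432, 453, 484]
```

```bash
python3 - <<'E'
import pickle,numpy as np
from h import cast
n=np.array([np.cos(np.radians(7)),np.sin(np.radians(7))])
d=pickle.load(open("v4.pkl","rb"))["wrist"]
for v,a,b,c in((165,360,458,490),(175,359.5,456,488)):
    A=cast(d,(a,v),.028)[0,:2]@n;B=cast(d,(b,v),.026)[0,:2]@n;C=cast(d,(c,v),.026)[0,:2]@n
    print("bar back->upright front",B-A,"thick",C-B,"push",.055-(B-A),.069-(C-A), "bar face",A-.016)
E
```

```text
bar back->upright front 0.04127228446398812 thick 0.013315537136476707 push 0.013727715536011882 0.01441217839953518 bar face 0.6152141795946445
bar back->upright front 0.04095321012260478 thick 0.013416700658044345 push 0.014046789877395223 0.014630089219350884 bar face 0.6152778391145749
```

```bash
python3 -m handwheel '[[0,0.003,0,0,0,0.004,1],[0,0.006,0,0,0,0.008,1],[0,0.006,0,0,0,0.008,1],[0,0.006,0,0,0,0.008,1],[0,0.006,0,0,0,0.008,1]]'
python3 -m handwheel '[[0,0,0,0,0,0,1],[0,0,0,0,0,0,1],[0,0,0,0,0,0,1],[0,0,0,0,0,0,1],[0,0,0,0,0,0,1]]'
python3 - <<'E'
from workcell import vision
import cv2
c=vision.camera("scene")["color"][190:280,180:300]
cv2.imwrite("pics/s5.png",cv2.resize(c,None,fx=6,fy=6,interpolation=cv2.INTER_CUBIC))
E
```

```text
t: 14.62
eef_pos: [0.6053, -0.004, 0.209]
ee_rot: [0.662, 0.75, -0.002, -0.002]
force: [-15.4, -0.6, 8.9]
grip_width: 0.38
grip_force: 104.8
t: 15.03
eef_pos: [0.6053, -0.004, 0.209]
ee_rot: [0.662, 0.75, -0.002, -0.002]
force: [-15.9, -0.7, 8.7]
grip_width: 0.381
grip_force: 104.8
```

View pics/s5.png

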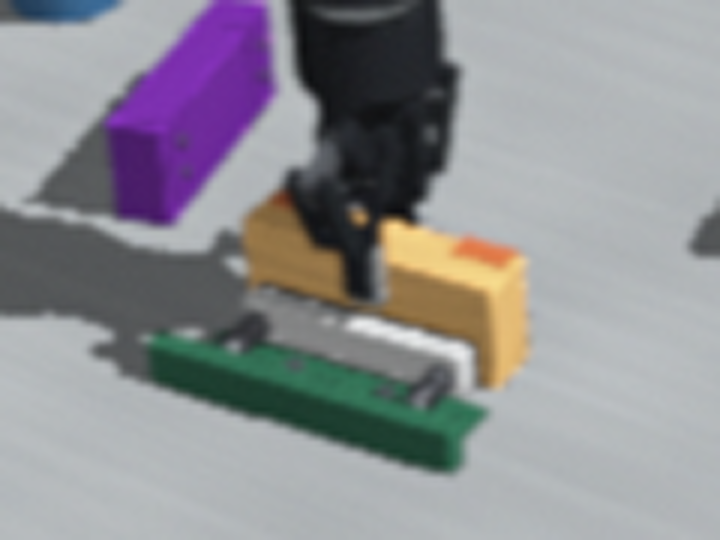

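```bash
python3 -m handwheel '[[0,0,-0.001,0,0,0,1],[0,0,-0.0015,0,0,0,1],[0,0,-0.0015,0,0,0,1],[0,0,-0.0015,0,0,0,1],[0,0,-0.0015,0,0,0,1]]'
```

```text
t: 15.5
eef_pos: [0.6054, -0.004, 0.2091]
ee_rot: [0.662, 0.75, -0.002, -0.002]
force: [-15.2, -1.7, 3.7]
grip_width: 0.381
grip_force: 104.3
```

```bash
python3 -c "
from workcell import ctrl
print(ctrl.finish_job())"
```

```text
the job is handed in; nothing more can be done
None
```

The job is handed in: the board is turned round, standing on the table, gripped, with its plain back held against the bar at roughly 11–13 N (estimated from about 14–15 mm of bar travel). One set-down during the turn peaked at 116 N at the wrist, just under the 120 N limit.

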